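# Weight the glued pearl inlays on four box lids

### The arm

A 6-joint arm with a two-finger parallel gripper is mounted at the origin on the work surface. World frame = base frame: x ahead of the robot, y to its left, z up, the work surface at z = 0. Lengths are in m, angles in rad, forces in N, time in s.
With the tool pointing down it reaches from about 0.3 to 0.875 m from the base axis. Payload 6.4 kg.
Tool frame: the origin (TCP) lies between the finger pads; the fingertips stand 8 mm ahead of it and the grasp point (between the pads) lies 11 mm behind it; z points along the fingers, y is the direction in which the jaws open and shut (so a half turn about z gives the same grasp; the last joint's range is limited). The gripper opens to 85 mm and grips with 20 to 120 N. Pads are 22 mm wide; open, the fingers measure 114 mm over their backs; the gripper's body (76 mm by 85 mm) begins 54 mm behind the grasp point. The pads swing forward as they close: fully open they stand 13 mm farther back than shut.
Start: joints at [1.048, 0.181, 1.607, -0, 1.354, -0.206], TCP at [0.179, 0.546, 0.214] pointing down, gripper open.
Joint ranges: [-2.99, 2.99], [-0.89, 2.07], [0.3, 2.58], [-1.14, 4.28], [0, 2.63], [-3.12, 3.12]. Speed limits (rad/s): [2.57, 2.57, 3.01, 3.14, 3.14, 3.14].

### API

Orientations are given as a unit quaternion [w, x, y, z].
In Python, from bench import monitor, viewer, workorder, spotter gives the robot as it stands. The module is installed in compiled form; this text tells all that it offers.
- The arm moves only by the tool move_arm, never from a script. Its argument "motion" is a list of rows, each a list of 3 entries, a list of its own where there are three numbers: the shift along the tool's x, y, z in units of 60 mm (1.0 is 60 mm), then the turn, a rotation vector about the tool's x, y, z in units of 8 degrees (1.0 is 8 degrees), then the opening in per cent of the stroke, from 0 (shut) to 100 (fully open). In form: [[[dx, dy, dz], [rx, ry, rz], grip], ...]. A call has 1 to 10 rows; each row is the pose to reach, as a shift and turn from the pose commanded when the call began, along the tool's axes at that moment; what a row does not reach only later rows make up. A row lasts 1/8 s, in which the tool goes at most 62.5 mm and 10.7 degrees, less where a joint would pass 70% of its speed; a pose out of reach is approached as far as the arm can. A call with a gripper value outside its range is refused whole. The fingers move at their own pace and stop on an object; the grip force is fixed at half the most. Time passes only in rows, so rows that repeat a pose let the fingers close. It gives the time, the measured TCP pose, the force and the opening at its end, in the units of the state.
- monitor.get_obs(): the state, without advancing time (a new reading comes with each control period).
- viewer.camera(name): name is "scene" or "top"; returns the picture (480x640x3 uint8, blue, green, red); there is no depth.
- viewer.calibration(name): a dict with "fovy" (degrees; the focal length in pixels is half the picture's height over the tangent of half this angle, whatever the lens; pixels are square), "cx", "cy" (the principal point, pixels), "extrinsics" (4x4, takes a point from camera to world coordinates). Camera axes: x right, y down, z forward; pixel columns grow to the right and rows downward; lengths in m; the calibration is good to about 2 mm. A picture is of the moment at which its call begins. calibration takes no time and is no camera call.
- workorder.hand_in(): hands the job in, once; it reports no verdict.
Trained networks look in the newest picture that a camera, given by its name, has taken for a name from the list of things; names that differ only in an ending like _2 or _b are one class to them, and where a whole thing is asked for, a point or a joint stands for the part that bears it (a point fixed in the world has none). Each returns a list of dicts, best first, with "score" (0 to 1); they miss things now and then, are a little off and sometimes report something else, mostly with a low value. They report only what shows in the picture. A call takes as long as a camera call. They do not tell look-alikes from the thing itself.
- spotter.search_frame(camera, name): "centre" ([column, row] as shares, 0 to 1, of the picture: columns of its width, rows of its height, amid what is visible of it).
- spotter.outline_of(camera, name): "region" (480x640 bool, what is visible of it) and "centre" ([column, row] as shares, 0 to 1, of the picture: columns of its width, rows of its height, amid what is visible of it).
The state is a dict: "time_s": time; "q": joint angles; "dq": joint speeds; "joint_efforts": joint torques, N m; "eef_pos": TCP position; "eef_rot": TCP orientation; "wrist_force": force on the tool from outside, world axes, zero at the start; "torque": the same for the moment, N m; "opening": opening from 0.0 (shut) to 1.0 (fully open).
Only numpy, scipy, OpenCV 4.12 (cv2) and the standard library are available. Lean on these libraries where they do the work, as an engineer would, in place of code of your own. Each camera call takes 0.05 s, during which the arm holds its last target. There are 200 camera calls.

### The job

Four lacquer box lids have freshly glued mother-of-pearl inlays. Pick up each brass pressing weight by its grip and set it down gently, without dropping it, on the lid whose pearl has the same outline, centred and turned so that it covers the pearl; the ring weight must be turned so that its slot goes over the flat stem and must sit fully down on its lid. Leave all four standing flat and let go of, and leave the shell canister and the bamboo paddle where they are.

Things in the scene. Friction and masses are not known exactly. Their poses are not given: they have to be found in the camera images.
- round_weight: Round brass pressing weight: a plain disc foot 68 mm across and 10 mm thick, with a dark wooden round knob 20 mm across on its centre, from 10 to 34 mm height. About 0.3 kg. Loose, standing upright, 34 mm high in all. Origin at the centre of its underside, z up. 
- oval_weight: Long oval brass pressing weight: a foot with straight sides and round ends, 70 mm long along x, 26 mm wide along y, 10 mm thick. On it stands a dark wooden grip bar, 40 mm long along x, 14 mm wide along y, from 10 to 34 mm height. About 0.17 kg. Loose, standing upright, 34 mm high in all. Origin at the centre of its underside, z up. 
- blossom_weight: Four-petalled blossom brass pressing weight: foot of four round petals (28 mm across each, centred 20 mm out along +x, -x, +y, -y), 68 mm over opposite petals, 10 mm thick. On it stands a dark wooden grip bar, 40 mm long along x, 14 mm wide along y, from 10 to 34 mm height. About 0.25 kg. A quarter turn fits the same outline. Loose, standing upright, 34 mm high in all. Origin at the centre of its underside, z up. 
- ring_weight: Ring brass pressing weight: a round foot 68 mm across and 10 mm thick carrying an all-brass rectangular collar, 44 mm long along x, 34 mm wide along y, up to 34 mm height; grip it across the 34 mm width above the foot. A slot 28 mm (x) by 18 mm (y) goes right through collar and foot, open above and below. About 0.3 kg. Loose, standing upright, 34 mm high in all. Origin at the centre of its underside, z up. 
- round_lid: Target: a dark red-black lacquered round box lid, 92 mm across, 14 mm high, fixed on the bench, its flat top at 14 mm. Origin at the centre of its underside, z up. Its pearl inlay is a full disc 68 mm across.
- oval_lid: Target: a dark red-black lacquered round box lid, 92 mm across, 14 mm high, fixed on the bench, its flat top at 14 mm. Origin at the centre of its underside, z up. Its pearl inlay is a long oval, 70 mm along x by 26 mm along y.
- blossom_lid: Target: a dark red-black lacquered round box lid, 92 mm across, 14 mm high, fixed on the bench, its flat top at 14 mm. Origin at the centre of its underside, z up. Its pearl inlay is a four-petalled blossom, petals along +x, -x, +y, -y, 68 mm over opposite petals.
- ring_lid: Target: a dark red-black lacquered round box lid, 92 mm across, 14 mm high, fixed on the bench, its flat top at 14 mm. Origin at the centre of its underside, z up. Its pearl inlay is a ring 68 mm outside and 34 mm inside. From its centre rises a fixed flat brass stem for the lid's handle, 20 mm along x by 10 mm along y up to 28 mm above the bench, then narrowing to its tip at 33 mm; the ring weight's slot (4 mm clear all round, long side to long side) goes over it.
- canister: Bystander: glass canister of shell offcuts with a steel screw cap, 73 mm across, 78 mm high, loose, upright. Origin at the centre of its underside.
- paddle: Bystander: flat bamboo burnishing paddle lying on the bench, about 173 mm long along its x, 30 mm wide blade, 6 mm thick, loose. Origin on its underside, near the middle of its length.
Not all that is in view belongs to the job. Leave any green or pink look-alike of the blossom_weight alone. Leave any green look-alike of the blossom_lid alone.

How it is judged:
At the end, for the whole second after the job is handed in: Each weight is at rest and flat on its own lid (underside within 3 mm of the lid top, tilt under 0.06 rad), centred within 10 mm; oval and ring within 15 degrees of their inlay (either way round), blossom within 15 degrees of the petals (any quarter turn) (horizontal distance between round_weight and round_lid below 0.01 m and z of round_weight in the frame of round_lid between 0.011 and 0.0175 m and angle between each of round_weight, oval_weight, blossom_weight, ring_weight's own z axis and vertical below 0.06 rad and linear speed of each of round_weight, oval_weight, blossom_weight, ring_weight below 0.02 m/s and angular speed of each of round_weight, oval_weight, blossom_weight, ring_weight below 0.1 rad/s and horizontal distance between oval_weight and oval_lid below 0.01 m and z of oval_weight in the frame of oval_lid between 0.011 and 0.0175 m and angle between the x axis of oval_weight and the x axis of oval_lid, either way round below 0.26 rad and horizontal distance between blossom_weight and blossom_lid below 0.01 m and z of blossom_weight in the frame of blossom_lid between 0.011 and 0.0175 m and (angle between the x axis of blossom_weight and the x axis of blossom_lid, either way round below 0.26 rad or angle between the x axis of blossom_weight and the y axis of blossom_lid, either way round below 0.26 rad) and horizontal distance between ring_weight and ring_lid below 0.01 m and z of ring_weight in the frame of ring_lid between 0.011 and 0.0175 m and angle between the x axis of ring_weight and the x axis of ring_lid, either way round below 0.26 rad); the robot touches nothing.
It fails at once if the canister is shoved more than 30 mm (distance of canister from where it was at the start of the episode above 0.03 m).
It fails at once if the paddle is shoved more than 30 mm (distance of paddle from where it was at the start of the episode above 0.03 m).
It fails at once if the canister is tipped (angle between canister's own z axis and vertical above 0.35 rad).
It fails at once if a weight is dropped (falls free, from more than about 15 mm) ((linear speed of round_weight above 0.55 m/s and contact force between the fingers and round_weight below 0.05 N) or (linear speed of oval_weight above 0.55 m/s and contact force between the fingers and oval_weight below 0.05 N) or (linear speed of blossom_weight above 0.55 m/s and contact force between the fingers and blossom_weight below 0.05 N) or (linear speed of ring_weight above 0.55 m/s and contact force between the fingers and ring_weight below 0.05 N)).
It also fails if it takes over 109 s, if anything falls off the work surface, if the arm or the gripper's body presses on something with over 40 N, if the wrist force passes 120 N, or if a joint passes its speed limit or range.

## Working session

There is one attempt and no reset: what is moved stays moved. The work goes in short steps, Python scripts to look and compute and a tool call to move; the robot and the scene stay as the last step left them, time stands still between calls to the robot, and variables do not carry over. Pictures are saved under pics/ and viewed, about 12 in all and at most 16, crops included, and the job is handed in when it is done.

Besides the shell and the picture viewer there is one more tool, called after "Call:" as name(argument=value, ...) on one line, values as JSON. move_arm: Moves the arm, as the interface text tells. Its arguments: {"type":"object","properties":{"motion":{"type":"array","items":{"type":"array"}}},"required":["motion"]}

```bash
mkdir -p pics
python3 - <<'E'
from bench import monitor, viewer, workorder, spotter
import cv2,numpy as np
np.set_printoptions(precision=4,suppress=True)
print(monitor.get_obs())
for c in("top","scene"):
    cv2.imwrite(f"pics/{c}0.png",viewer.camera(c)); print(c,viewer.calibration(c))
E
```

```text
{'time_s': 0.0, 'q': array([ 1.0477,  0.1815,  1.608 , -0.    ,  1.3538, -0.2063]), 'dq': array([ 0.0001,  0.0005, -0.    ,  0.0002,  0.0003,  0.0004]), 'joint_efforts': array([  0.001 , -44.486 , -35.1337,  -0.0003,   0.0091,   0.    ]), 'eef_pos': array([0.1788, 0.5459, 0.213 ]), 'eef_rot': array([-0.0003,  0.1577,  0.9875, -0.0008]), 'wrist_force': array([-0.2951, -0.0892,  0.6064]), 'torque': array([ 0.0428, -0.0428,  0.026 ]), 'opening': 1.0003716170125054}
top {'fovy': 56.91396032787614, 'cx': 328.5233151430534, 'cy': 240.11347119823665, 'extrinsics': array([[ 0.0254, -0.9928,  0.1171,  0.3972],
       [-0.9997, -0.0258, -0.0018,  0.0062],
       [ 0.0048, -0.117 , -0.9931,  0.9986],
       [ 0.    ,  0.    ,  0.    ,  1.    ]])}
scene {'fovy': 53.82740426319136, 'cx': 317.381665907859, 'cy': 245.1533692311691, 'extrinsics': array([[ 0.8582,  0.3795, -0.3456,  0.8554],
       [ 0.5131, -0.6506,  0.5598, -0.5561],
       [-0.0124, -0.6578, -0.7531,  0.775 ],
       [ 0.    ,  0.    ,  0.    ,  1.    ]])}
```

View pics/top0.png

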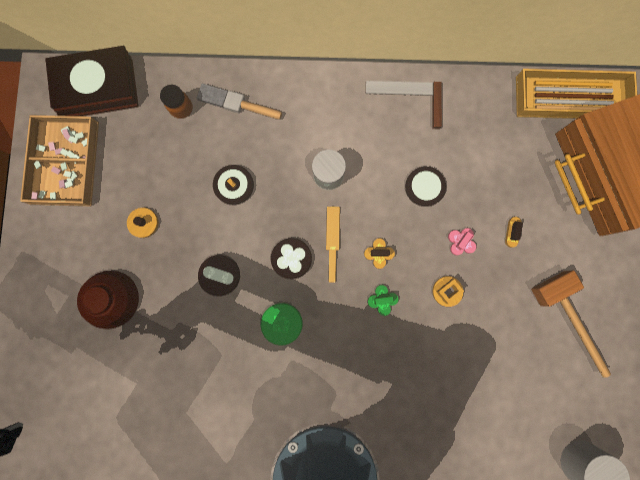

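View pics/scene0.png

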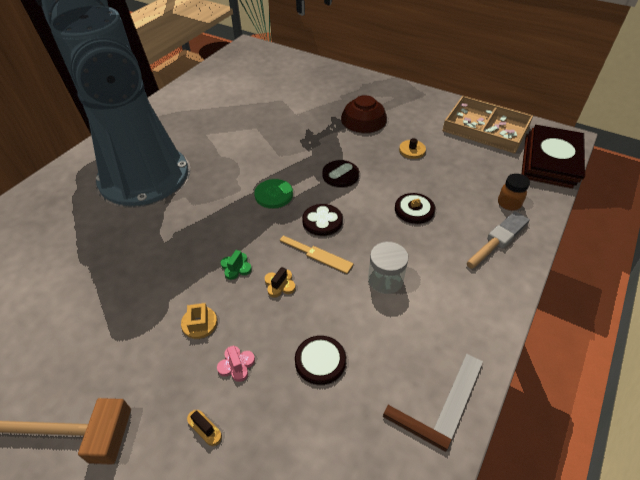

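```bash
cat > h.py <<'E'
from bench import monitor, viewer, workorder, spotter
import cv2,numpy as np
np.set_printoptions(precision=4,suppress=True)
def cal(c):
    k=viewer.calibration(c); f=240/np.tan(np.radians(k["fovy"]/2)); return f,k["cx"],k["cy"],np.array(k["extrinsics"])
C={c:cal(c) for c in("top","scene")}
def plane(c,uv,z):
    f,cx,cy,E=C[c]; uv=np.atleast_2d(uv).astype(float)
    d=np.c_[(uv[:,0]-cx)/f,(uv[:,1]-cy)/f,np.ones(len(uv))]@E[:3,:3].T
    o=E[:3,3]; return (o+d*((z-o[2])/d[:,2])[:,None])[:,:2]
def proj(c,P):
    f,cx,cy,E=C[c]; p=(np.atleast_2d(P)-E[:3,3])@E[:3,:3]
    return np.c_[p[:,0]/p[:,2]*f+cx,p[:,1]/p[:,2]*f+cy]
E
python3 - <<'E'
from h import *
import pickle
D={}
for c in("top","scene"):
    viewer.camera(c)
    for n in "round_weight oval_weight blossom_weight ring_weight round_lid oval_lid blossom_lid ring_lid canister paddle".split():
        r=spotter.outline_of(c,n); D[c,n]=r
        for k in r[:4]:
            if k["score"]<.25: continue
            v,u=np.nonzero(k["region"]); 
            print(c,n,round(k["score"],2),[round(u.mean(),1),round(v.mean(),1),len(u)],plane(c,[[u.mean(),v.mean()]],.014 if "lid" in n else .01))
pickle.dump(D,open("D.pkl","wb"))
im=cv2.imread("pics/top0.png")
T=[]
for (u,v) in [(142,222),(514,232),(379,252),(448,291),(426,186),(218,274),(291,257),(233,184)]:
    T.append(cv2.resize(im[v-24:v+24,u-24:u+24],(200,200),interpolation=cv2.INTER_CUBIC))
cv2.imwrite("pics/m.png",np.vstack([np.hstack(T[:4]),np.hstack(T[4:])]))
E
```

```text
top round_weight 0.93 [np.float64(142.3), np.float64(222.8), 703] [[0.5422 0.4251]]
top oval_weight 0.87 [np.float64(513.1), np.float64(232.5), 352] [[ 0.5418 -0.4117]]
top blossom_weight 0.9 [np.float64(378.5), np.float64(253.8), 490] [[ 0.4858 -0.1084]]
top blossom_weight 0.68 [np.float64(461.9), np.float64(241.4), 564] [[ 0.5186 -0.2958]]
top blossom_weight 0.65 [np.float64(382.3), np.float64(300.5), 599] [[ 0.3823 -0.118 ]]
top round_lid 0.88 [np.float64(425.3), np.float64(186.3), 1312] [[ 0.6422 -0.2126]]
top oval_lid 0.72 [np.float64(218.8), np.float64(275.4), 1392] [[0.4282 0.2455]]
top blossom_lid 0.87 [np.float64(290.8), np.float64(258.7), 1336] [[0.4695 0.0872]]
top blossom_lid 0.87 [np.float64(281.1), np.float64(324.1), 1400] [[0.3254 0.1036]]
top ring_lid 0.83 [np.float64(232.9), np.float64(184.8), 1264] [[0.634  0.2247]]
top canister 0.78 [np.float64(328.3), np.float64(169.6), 1102] [[0.6763 0.009 ]]
top paddle 0.84 [np.float64(332.4), np.float64(238.5), 862] [[ 0.5175 -0.0041]]
top paddle 0.69 [np.float64(425.3), np.float64(186.5), 1331] [[ 0.6427 -0.2133]]
scene round_
[... 491 characters left out ...]
, 1006] [[ 0.4079 -0.2652]]
scene round_lid 0.88 [np.float64(320.2), np.float64(360.0), 1997] [[ 0.6485 -0.2186]]
scene oval_lid 0.85 [np.float64(340.3), np.float64(173.5), 826] [[0.4348 0.239 ]]
scene blossom_lid 0.87 [np.float64(322.4), np.float64(219.7), 1087] [[0.4771 0.0804]]
scene blossom_lid 0.71 [np.float64(320.3), np.float64(255.5), 779] [[ 0.5264 -0.012 ]]
scene blossom_lid 0.69 [np.float64(273.3), np.float64(193.5), 941] [[0.3329 0.0963]]
scene ring_lid 0.95 [np.float64(414.8), np.float64(208.3), 990] [[0.6412 0.2177]]
scene canister 0.61 [np.float64(387.3), np.float64(267.3), 1662] [[0.6598 0.0332]]
scene paddle 0.75 [np.float64(320.6), np.float64(255.7), 779] [[ 0.5254 -0.0093]]
```

View pics/m.png

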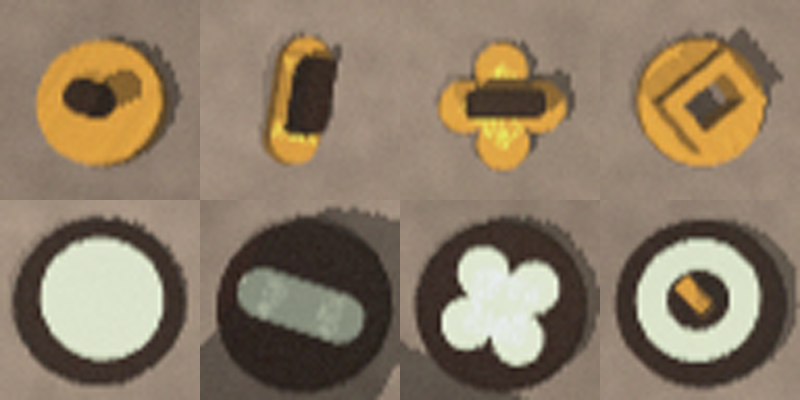

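```bash
cat > fit.py <<'E'
from h import *
from scipy.optimize import minimize
S=6
t=np.linspace(0,2*np.pi,49)[:-1]
circ=lambda x,y,r:np.c_[x+r*np.cos(t),y+r*np.sin(t)]
rect=lambda a,b:np.array([[a,b],[-a,b],[-a,-b],[a,-b]])/2
prism=lambda p,z0,z1:np.vstack([np.c_[p,0*p[:,0]+z0],np.c_[p,0*p[:,0]+z1]])
oval=lambda:np.vstack([circ(.022,0,.013),circ(-.022,0,.013)])
pet=[circ(.02*a,.02*b,.014) for a,b in((1,0),(-1,0),(0,1),(0,-1))]
# parts: (points, class) 1 brass 2 dark 3 pearl
M={"round_weight":[(prism(circ(0,0,.034),0,.01),1),(prism(circ(0,0,.01),.01,.034),2)],
"oval_weight":[(prism(oval(),0,.01),1),(prism(rect(.04,.014),.01,.034),2)],
"blossom_weight":[(prism(p,0,.01),1) for p in pet]+[(prism(rect(.04,.014),.01,.034),2)],
"ring_weight":[(prism(circ(0,0,.034),0,.01),1),(prism(rect(.044,.034),.01,.034),1),(prism(rect(.028,.018),.034,.034),2)],
"round_lid":[(prism(circ(0,0,.046),0,.014),2),(prism(circ(0,0,.034),.014,.014),3)],
"oval_lid":[(prism(circ(0,0,.046),0,.014),2),(prism(oval(),.014,.014),3)],
"blossom_lid":[(prism(circ(0,0,.046),0,.014),2)]+[(prism(p,.014,.014),3) for p in pet]+[(prism(rect(.03,.03),.014,.014),3)],
"ring_lid":[(prism(circ(0,0,.046),0,.014),2),(prism(circ(0,0,.034),.014,.014),3),(prism(circ(0,0,.017),.014,.014),2),(np.vstack([prism(rect(.02,.01),.014,.028),prism(rect(.01,.005),.028,.033)]),1)]}
def hulls(c,name,x,y,a,z0=0):
    R=np.array([[np.cos(a),-np.sin(a),0],[np.sin(a),np.cos(a),0],[0,0,1]])
    return [(cv2.convexHull(proj(c,P@R.T+[x,y,z0]).astype(np.float32))[:,0],k) for P,k in M[name]]
def labels(im):
    h=cv2.cvtColor(im,cv2.COLOR_BGR2HSV).astype(int); L=np.zeros(im.shape[:2],int)
    L[(h[...,2]<75)]=2
    L[(h[...,1]>130)&(h[...,2]>=75)]=1
    b,g,r=[im[...,i].astype(int) for i in range(3)]
    L[(g>r+3)&(h[...,2]>90)&(h[...,1]<60)]=3
    return L
def crop(im,c,x,y,z=.01,w=30):
    u,v=np.round(proj(c,[[x,y,z]])[0]).astype(int); u0=int(np.clip(u-w,0,640-2*w)); v0=int(np.clip(v-w,0,480-2*w))
    return cv2.resize(im[v0:v0+2*w,u0:u0+2*w],None,fx=S,fy=S,interpolation=cv2.INTER_CUBIC),u0,v0
def tr(p,u0,v0): return np.round((p-[u0,v0]+.5)*S-.5).astype(np.int32)
def fit(ims,name,x,y,yaws,z0=0,free=True):
    d=[(c,)+crop(im,c,x,y) for c,im in ims.items()]
    L=[labels(a[1]) for a in d]
    def cost(p,shift=(0,0)):
        s=0
        for (c,im,u0,v0),l in zip(d,L):
            r=np.zeros(l.shape,np.uint8)
            for h,k in hulls(c,name,p[0]/1e3,p[1]/1e3,p[2]/1e2,z0): cv2.fillConvexPoly(r,tr(h,u0,v0),int(k))
            big=cv2.dilate((r>0).astype(np.uint8),np.ones((25,25)))
            # inside: classes must agree; in the border: no brass / pearl
            s+=np.mean(0.)+((r!=l)&(r>0)).sum()+((r==0)&(big>0)&((l==1)|(l==3))).sum()
        return s
    best=None
    for a in yaws:
        p0=np.array([x*1e3,y*1e3,a*1e2])
        o=minimize(cost,p0,method="Nelder-Mead",options=dict(initial_simplex=p0+np.array([[0,0,0],[6,0,0],[0,6,0],[0,0,25]]),xatol=.1,fatol=3))
        if best is None or o.fun<best.fun: best=o
    p=best.x/[1e3,1e3,1e2]; pics=[]
    for c,im,u0,v0 in d:
        q=im.copy()
        for h,k in hulls(c,name,*p,z0): cv2.polylines(q,[tr(h,u0,v0)],True,(255,0,255),1)
        pics.append(q)
    return p,best.fun/sum((l>0).sum() for l in L),pics
E
cat > run1.py <<'E'
from fit import *
ims={c:cv2.imread(f"pics/{c}0.png") for c in("top","scene")}
G={"round_weight":(.545,.423),"oval_weight":(.544,-.413),"blossom_weight":(.488,-.11),"ring_weight":(.405,-.263),"round_lid":(.645,-.215),"oval_lid":(.431,.243),"blossom_lid":(.473,.084),"ring_lid":(.637,.221)}
T=[]
for n,(x,y) in G.items():
    ys=[0] if "round" in n else np.arange(-1.4,1.7,.4)
    p,f,pics=fit(ims,n,x,y,ys); 
    s=[fit({c:ims[c]},n,p[0],p[1],[p[2]])[0] for c in ims]
    print(n,p[:2],round(np.degrees(p[2]),1),round(f,3),"single",*s)
    T.append(np.vstack([cv2.resize(q[80:280,80:280],(200,200)) for q in pics]))
cv2.imwrite("pics/f1.png",np.hstack(T[:4]));cv2.imwrite("pics/f2.png",np.hstack(T[4:]))
E
python3 run1.py
```

```text
round_weight [0.5441 0.4284] -4.6 0.09 single [ 0.5444  0.4278 -0.0008] [ 0.5434  0.4302 -0.0705]
oval_weight [ 0.5442 -0.4132] -10.9 0.129 single [ 0.5443 -0.4141 -0.1845] [ 0.5442 -0.4132 -0.1904]
blossom_weight [ 0.4877 -0.1095] 92.0 0.118 single [ 0.4879 -0.11    1.6131] [ 0.4873 -0.1084  1.6265]
ring_weight [ 0.4065 -0.2632] 129.5 0.205 single [ 0.4068 -0.2642  2.2704] [ 0.4065 -0.2632  2.2614]
round_lid [ 0.6452 -0.2141] 6.9 0.1 single [ 0.6448 -0.2141  0.2212] [ 0.6453 -0.2141  0.1199]
oval_lid [0.4292 0.2476] 73.6 0.053 single [0.4291 0.2472 1.2882] [0.4288 0.2481 1.2672]
blossom_lid [0.4714 0.0878] 28.9 0.088 single [0.4713 0.0876 0.5116] [0.4713 0.088  0.5059]
ring_lid [0.6372 0.227 ] -138.8 0.167 single [ 0.637   0.2267 -2.2457] [ 0.6372  0.2271 -2.4229]
```

View pics/f1.png

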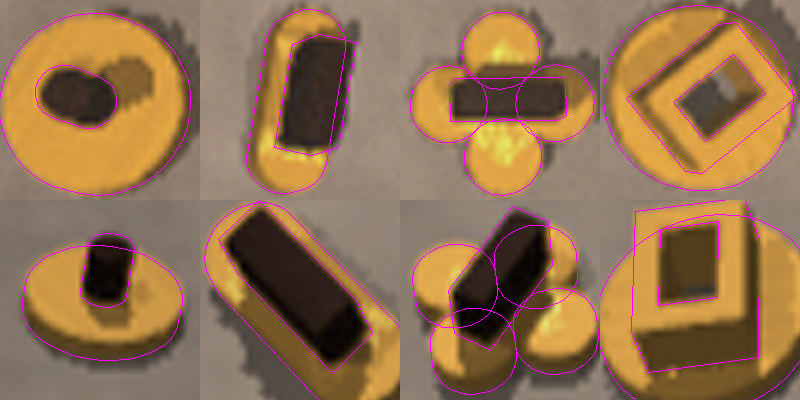

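View pics/f2.png

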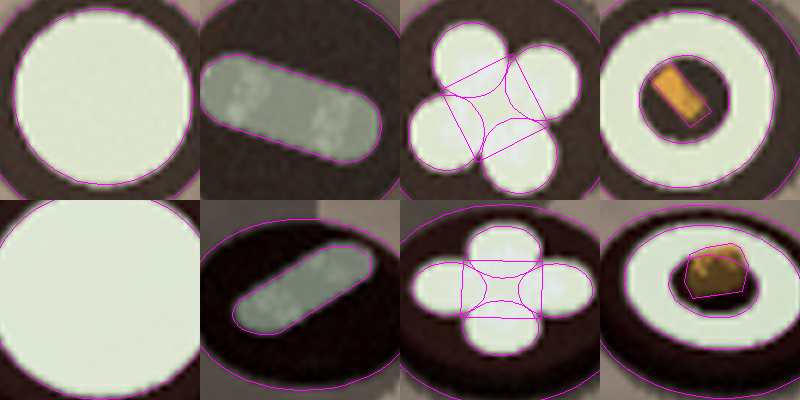

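```bash
cat > nav.py <<'E'
import sys
from h import *
from scipy.spatial.transform import Rotation as R
o=monitor.get_obs(); w=o["eef_rot"]; R0=R.from_quat([*w[1:],w[0]]); p=o["eef_pos"]
ty=R0.as_matrix()[:,1]; print("t",round(o["time_s"],2),"p",p,"jaw",round(np.degrees(np.arctan2(ty[1],ty[0])),2),"q6",o["q"][5],"op",round(o["opening"],3),"F",o["wrist_force"])
for a in sys.argv[1:]:
    x,y,z,j=map(float,a.split(",")); c,s=np.cos(np.radians(j)),np.sin(np.radians(j))
    Rt=R.from_matrix(np.array([[s,c,0],[-c,s,0],[0,0,-1]]))
    d=R0.inv().apply(np.array([x,y,z])-p)/.06; r=np.degrees((R0.inv()*Rt).as_rotvec())/8
    print(a,"shift",np.round(d,3),"turn",np.round(r,3),"rows",np.ceil(max(np.linalg.norm(d)*60/62.5,np.linalg.norm(r)*8/10.7)))
E
python3 nav.py .544,.428,.12,72 .544,.428,.021,72
```

```text
t 1.2 p [0.1791 0.5464 0.2139] jaw 71.85 q6 -0.20631363220593996 op 0.999 F [0.8705 0.4261 0.4163]Traceback (most recent call last):
  File "nav.py", line 8, in <module>
    Rt=R.from_matrix(np.array([[s,c,0],[-c,s,0],[0,0,-1]]))
  File "scipy/spatial/transform/_rotation.pyx", line 1143, in scipy.spatial.transform._rotation.Rotation.from_matrix
ValueError: Non-positive determinant (left-handed or null coordinate frame) in rotation matrix 0: [[ 0.9511  0.309   0.    ]
 [-0.309   0.9511  0.    ]
 [ 0.      0.     -1.    ]].
```

```bash
sed -i 's/\[s,c,0\],\[-c,s,0\]/[-s,c,0],[c,s,0]/' nav.py
python3 nav.py .544,.428,.12,72 .544,.428,.06,72 .544,.428,.021,72
```

```text
t 1.2 p [0.1791 0.5464 0.2139] jaw 71.85 q6 -0.20631363220593996 op 0.999 F [0.8705 0.4261 0.4163]
.544,.428,.12,72 shift [-6.394  0.02   1.564] turn [-0.    -0.    -0.019] rows 7.0
.544,.428,.06,72 shift [-6.394  0.02   2.564] turn [-0.    -0.    -0.019] rows 7.0
.544,.428,.021,72 shift [-6.394  0.02   3.214] turn [-0.    -0.    -0.019] rows 7.0
```

Call:
move_arm(motion=[[[-6.394,0.02,1.0],[0,0,0],60],[[-6.394,0.02,1.0],[0,0,0],60],[[-6.394,0.02,1.0],[0,0,0],60],[[-6.394,0.02,1.0],[0,0,0],60],[[-6.394,0.02,1.0],[0,0,0],60],[[-6.394,0.02,1.0],[0,0,0],60],[[-6.394,0.02,1.0],[0,0,0],60],[[-6.394,0.02,1.8],[0,0,0],60],[[-6.394,0.02,2.4],[0,0,0],60],[[-6.394,0.02,2.4],[0,0,0],60]])

```text
time_s: 2.45
eef_pos: [0.5406, 0.427, 0.0661]
eef_rot: [-0.003, 0.157, 0.988, -0.002]
wrist_force: [-0.9, -0.1, 1.1]
opening: 0.604
```

```bash
python3 nav.py .544,.428,.021,72
python3 - <<'E'
from fit import *
T=[]
for c in C:
    im=viewer.camera(c); cv2.imwrite(f"pics/{c}1.png",im); T.append(crop(im,c,.544,.428,.04,33)[0])
cv2.imwrite("pics/a1.png",np.hstack(T))
E
```

```text
t 2.45 p [0.5406 0.427  0.0661] jaw 71.88 q6 -0.7580845428512245 op 0.604 F [-0.8944 -0.06    1.063 ]
.544,.428,.021,72 shift [-0.052  0.037  0.751] turn [-0.04  -0.04  -0.015] rows 1.0
```

View pics/a1.png

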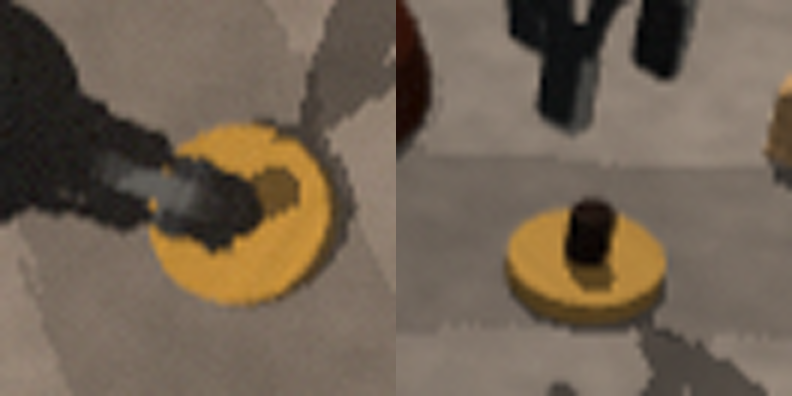

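Call:
move_arm(motion=[[[0,0,0.3],[0,0,0],60],[[0,0,0.6],[0,0,0],60],[[0,0,0.75],[0,0,0],60],[[0,0,0.75],[0,0,0],60],[[0,0,0.75],[0,0,0],60]])

```text
time_s: 3.18
eef_pos: [0.5444, 0.4282, 0.0252]
eef_rot: [0.0, 0.158, 0.987, 0.0]
wrist_force: [0.5, 0.4, 0.8]
opening: 0.602
```

Call:
move_arm(motion=[[[0,0,0.08],[0,0,0],60],[[0,0,0.08],[0,0,0],60],[[0,0,0.08],[0,0,0],0],[[0,0,0.08],[0,0,0],0],[[0,0,0.08],[0,0,0],0],[[0,0,0.08],[0,0,0],0],[[0,0,0.08],[0,0,0],0],[[0,0,0.08],[0,0,0],0],[[0,0,-0.1],[0,0,0],0],[[0,0,-0.3],[0,0,0],0]])

```text
time_s: 4.42
eef_pos: [0.5442, 0.4281, 0.0438]
eef_rot: [0.0, 0.158, 0.987, 0.0]
wrist_force: [0.1, 0.7, 0.6]
opening: 0.002
```

```bash
python3 nav.py .544,.428,.15,72 .645,-.214,.15,-20 .645,-.214,.06,-20
```

```text
t 4.42 p [0.5442 0.4281 0.0438] jaw 71.85 q6 -0.7583695213958526 op 0.002 F [0.1393 0.6984 0.6138]
.544,.428,.15,72 shift [ 0.002 -0.002 -1.77 ] turn [ 0.001  0.001 -0.019] rows 2.0
.645,-.214,.15,-20 shift [-4.931 -9.646 -1.771] turn [ 0.002 -0.    11.481] rows 11.0
.645,-.214,.06,-20 shift [-4.931 -9.646 -0.271] turn [ 0.002 -0.    11.481] rows 11.0
```

Run:
```python
from fit import *
T=[];ims={}
for c in C:
    im=viewer.camera(c); ims[c]=im; T.append(crop(im,c,.544,.428,.03,33)[0])
cv2.imwrite("pics/a2.png",np.hstack(T))
```

```text
(no output)
```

View pics/a2.png

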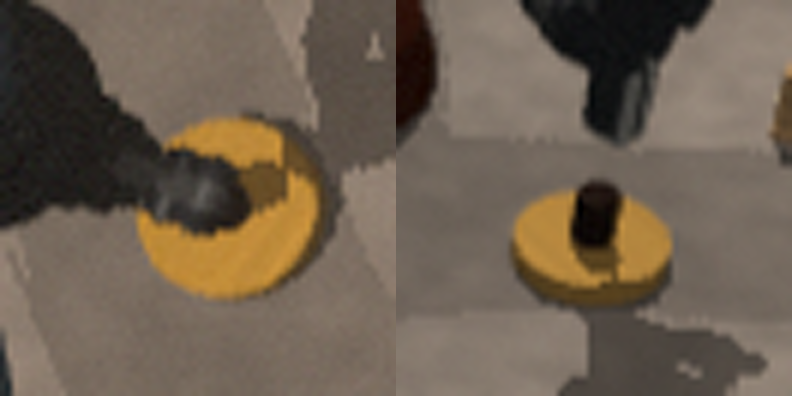

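Run:
```python
from fit import *
o=monitor.get_obs(); x,y,z=o["eef_pos"]; print(o["eef_pos"],o["opening"])
ims={c:viewer.camera(c) for c in C}
T=[]
for c in C:
    q,u0,v0=crop(ims[c],c,.544,.428,.05,33)
    for zz,col in((z-.008,(0,0,255)),(z,(0,255,0)),(z+.011,(255,0,0)),(z+.05,(255,255,0))):
        cv2.circle(q,tuple(int(k) for k in tr(proj(c,[[x,y,zz]]),u0,v0)[0]),4,col,-1)
    for h,k in hulls(c,"round_weight",.544,.428,0): cv2.polylines(q,[tr(h,u0,v0)],True,(255,0,255),1)
    T.append(q)
cv2.imwrite("pics/a3.png",np.hstack(T))
print(fit(ims,"round_weight",.544,.428,[0])[:2],fit({"scene":ims["scene"]},"round_weight",.544,.428,[0])[:2])
```

```text
[0.5456 0.429  0.0457] 0.0011789607924485594
(array([0.5445, 0.4286, 0.1467]), np.float64(0.09513686707642066)) (array([0.544 , 0.4299, 0.0173]), np.float64(0.05253143613500993))
```

View pics/a3.png

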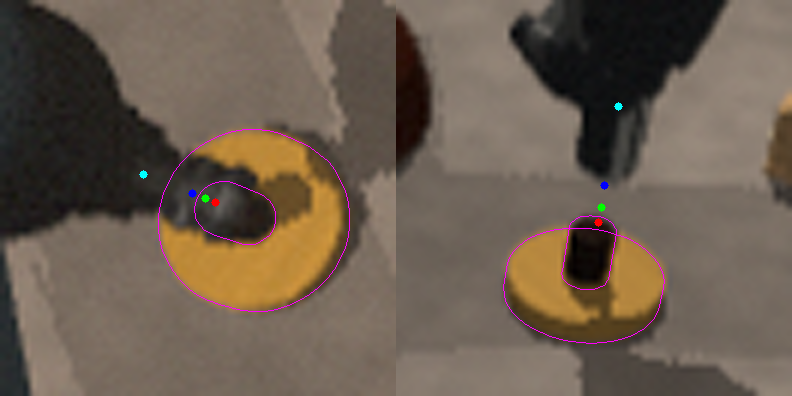

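Call:
move_arm(motion=[[[0,0,-0.5],[0,0,0],0],[[0,0,-1.0],[0,0,0],0],[[0,0,-1.0],[0,0,0],0],[[0,0,-1.0],[0,0,0],0]])

```text
time_s: 5.12
eef_pos: [0.5434, 0.4277, 0.1018]
eef_rot: [-0.001, 0.158, 0.987, -0.0]
wrist_force: [0.6, -0.7, -0.3]
opening: 0.002
```

Run:
```python
from fit import *
o=monitor.get_obs(); x,y,z=o["eef_pos"]; print(o["eef_pos"],o["opening"],o["q"])
T=[]
for c in C:
    q,u0,v0=crop(viewer.camera(c),c,x,y,z+.02,33)
    for zz,col in((z-.008,(0,0,255)),(z,(0,255,0)),(z+.011,(255,0,0)),(z+.065,(255,255,0))):
        cv2.circle(q,tuple(int(k) for k in tr(proj(c,[[x,y,zz]]),u0,v0)[0]),3,col,-1)
    T.append(q); print(u0,v0)
q=np.hstack(T); q=np.clip(q.astype(float)**.6*255**.4,0,255).astype(np.uint8)
cv2.imwrite("pics/a4.png",q)
```

```text
[0.5434 0.4277 0.1018] 0.0017219402754130933 [ 0.4956  0.5391  1.37   -0.      1.2341 -0.7584]
85 180
385 77
```

View pics/a4.png

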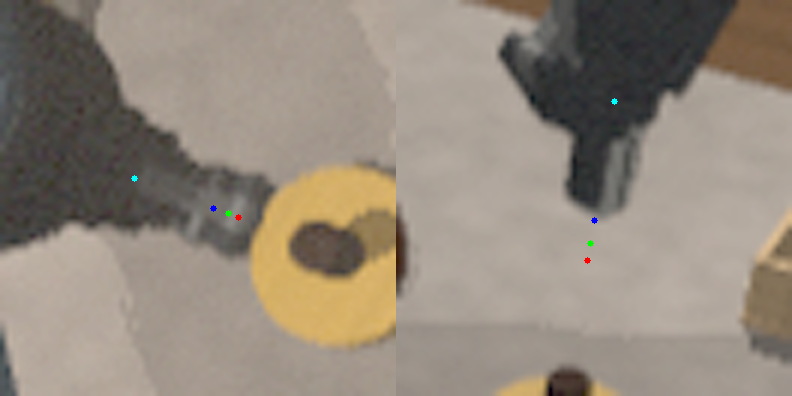

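```bash
cat >> h.py <<'E'
def tri(a,b):
    A=[];B=[]
    for c,(u,v) in(("top",a),("scene",b)):
        f,cx,cy,E=C[c]; d=E[:3,:3]@np.array([(u-cx)/f,(v-cy)/f,1]); d/=np.linalg.norm(d); P=np.eye(3)-np.outer(d,d); A.append(P);B.append(P@E[:3,3])
    return np.linalg.lstsq(np.vstack(A),np.hstack(B),rcond=None)[0]
E
python3 - <<'E'
from h import *
f=lambda X:((X[0]+.5)/6-.5)
for t in((250,225),(265,225),(240,225)):
  for s in((600,205),(600,200)):
    X=tri((85+f([t[0]]),180+f([t[1]])),(385+f([s[0]-396]),77+f([s[1]])))
    print(t,s,X,proj("top",X)-[85,180],(proj("scene",X)-[385,77])*6)
E
```

```text
(250, 225) (600, 205) [0.5423 0.4141 0.1244] [[39.1241 33.9328]] [[183.5328 208.3179]]
(250, 225) (600, 200) [0.542  0.4129 0.1272] [[39.0483 33.8159]] [[182.8865 203.5259]]
(265, 225) (600, 205) [0.5429 0.4084 0.1274] [[41.2969 33.4152]] [[180.5615 209.1941]]
(265, 225) (600, 200) [0.5427 0.4073 0.1302] [[41.2221 33.2981]] [[179.9166 204.3991]]
(240, 225) (600, 205) [0.5418 0.4178 0.1224] [[37.678  34.2767]] [[185.5037 207.7237]]
(240, 225) (600, 200) [0.5416 0.4167 0.1252] [[37.6016 34.1599]] [[184.8565 202.9338]]
```

Call:
move_arm(motion=[[[0,0,0.8],[0,0,0],60],[[0,0,1.3],[0,0,0],60],[[0,0,1.5],[0,0,0],60],[[0,0,1.6],[0,0,0],60],[[0,0,1.65],[0,0,0],60],[[0,0,1.7],[0,0,0],60],[[0,0,1.7],[0,0,0],60]])

```text
time_s: 6.1
eef_pos: [0.5444, 0.4282, 0.0015]
eef_rot: [0.0, 0.158, 0.987, 0.0]
wrist_force: [0.7, 0.7, -0.3]
opening: 0.6
```

Run:
```python
from fit import *
o=monitor.get_obs(); x,y,z=o["eef_pos"]; print(o["eef_pos"],o["opening"],o["wrist_force"])
T=[]
for c in C:
    q,u0,v0=crop(viewer.camera(c),c,.544,.428,.02,33)
    T.append(q)
q=np.hstack(T); q=np.clip(q.astype(float)**.6*255**.4,0,255).astype(np.uint8)
cv2.imwrite("pics/a5.png",q)
```

```text
[0.5444 0.4282 0.0015] 0.5995351951592682 [ 0.6705  0.6583 -0.3359]
```

View pics/a5.png

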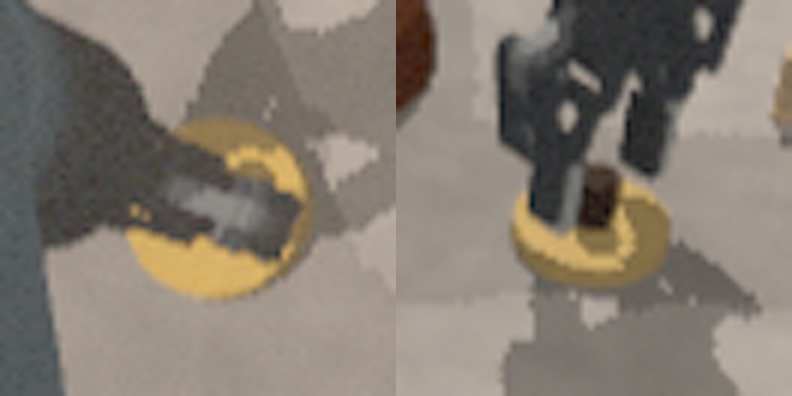

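Call:
move_arm(motion=[[[0,0,0],[0,0,0],20],[[0,0,0],[0,0,0],0],[[0,0,0],[0,0,0],0],[[0,0,0],[0,0,0],0],[[0,0,0],[0,0,0],0],[[0,0,0],[0,0,0],0]])

```text
time_s: 6.95
eef_pos: [0.5443, 0.4283, 0.0014]
eef_rot: [0.0, 0.158, 0.987, 0.0]
wrist_force: [-1.7, 0.5, 5.3]
opening: 0.204
```

Call:
move_arm(motion=[[[0,0,-0.05],[0,0,0],0],[[0,0,-0.1],[0,0,0],0],[[0,0,-0.15],[0,0,0],0],[[0,0,-0.2],[0,0,0],0],[[0,0,-0.2],[0,0,0],0]])

```text
time_s: 7.58
eef_pos: [0.5443, 0.4281, 0.0133]
eef_rot: [0.0, 0.158, 0.987, 0.0]
wrist_force: [0.4, 0.4, -2.9]
opening: 0.2
```

Run:
```python
from fit import *
o=monitor.get_obs(); x,y,z=o["eef_pos"]; print(o["eef_pos"],o["opening"],o["wrist_force"],o["torque"])
ims={"scene":viewer.camera("scene")}
c="scene"
T=[crop(ims[c],c,.544,.428,.02,33)[0]]
q=np.hstack(T); q=np.clip(q.astype(float)**.6*255**.4,0,255).astype(np.uint8)
cv2.imwrite("pics/a6.png",q)
```

```text
[0.5443 0.4281 0.0133] 0.20047900817018582 [ 0.45    0.3855 -2.9272] [ 0.0502 -0.0034 -0.024 ]
```

View pics/a6.png

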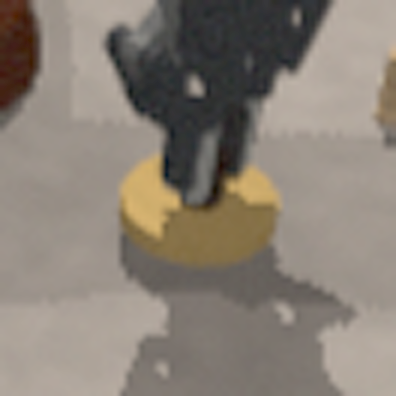

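```bash
python3 nav.py .645,-.214,.133,72
```

```text
t 7.62 p [0.5442 0.4281 0.0131] jaw 71.85 q6 -0.7583902619789643 op 0.2 F [ 0.6452  0.0473 -2.4644]
.645,-.214,.133,72 shift [-4.931 -9.645 -1.999] turn [ 0.002  0.002 -0.019] rows 11.0
```

Call:
move_arm(motion=[[[0,0,-0.5],[0,0,0],0],[[0,0,-1.2],[0,0,0],0],[[0,0,-1.8],[0,0,0],0],[[-0.137,-0.267,-2.0],[0,0,0],0],[[-0.364,-0.712,-2.0],[0,0,0],0],[[-0.683,-1.336,-2.0],[0,0,0],0],[[-1.002,-1.959,-2.0],[0,0,0],0],[[-1.32,-2.583,-2.0],[0,0,0],0],[[-1.639,-3.206,-2.0],[0,0,0],0],[[-1.958,-3.83,-2.0],[0,0,0],0]])

```text
time_s: 8.88
eef_pos: [0.583, 0.1704, 0.1312]
eef_rot: [-0.001, 0.158, 0.987, -0.001]
wrist_force: [0.1, -0.6, -2.9]
opening: 0.2
```

Call:
move_arm(motion=[[[-0.319,-0.623,0],[0,0,0],0],[[-0.637,-1.247,0],[0,0,0],0],[[-0.956,-1.87,0],[0,0,0],0],[[-1.275,-2.494,0],[0,0,0],0],[[-1.594,-3.117,0],[0,0,0],0],[[-1.912,-3.741,0],[0,0,0],0],[[-2.231,-4.364,0],[0,0,0],0],[[-2.55,-4.987,0],[0,0,0],0],[[-2.777,-5.433,0],[0,0,0],0],[[-2.973,-5.815,0],[0,0,0],0]])

```text
time_s: 10.12
eef_pos: [0.6434, -0.2159, 0.1312]
eef_rot: [-0.001, 0.158, 0.987, 0.0]
wrist_force: [-0.2, -0.5, -2.6]
opening: 0.2
```

Call:
move_arm(motion=[[[0,0,0.2],[0,0,0],0],[[0,0,0.6],[0,0,0],0],[[0,0,1.0],[0,0,0],0],[[0,0,1.4],[0,0,0],0],[[0,0,1.6],[0,0,0],0],[[0,0,1.65],[0,0,0],0],[[0,0,1.65],[0,0,0],0]])

```text
time_s: 11.0
eef_pos: [0.6453, -0.214, 0.0344]
eef_rot: [0.0, 0.158, 0.988, -0.0]
wrist_force: [0.3, -0.7, -1.7]
opening: 0.207
```

```bash
python3 nav.py .645,-.214,.018,72
python3 - <<'E'
from fit import *
T=[]
for c in C:
    q,u0,v0=crop(viewer.camera(c),c,.645,-.214,.03,33); T.append(q)
q=np.hstack(T); q=np.clip(q.astype(float)**.6*255**.4,0,255).astype(np.uint8)
cv2.imwrite("pics/b1.png",q)
E
```

```text
t 11.0 p [ 0.6453 -0.214   0.0344] jaw 71.86 q6 -1.748694385014326 op 0.207 F [ 0.2666 -0.7014 -1.653 ]
.645,-.214,.018,72 shift [ 0.004 -0.001  0.273] turn [-0.001  0.005 -0.017] rows 1.0
```

View pics/b1.png

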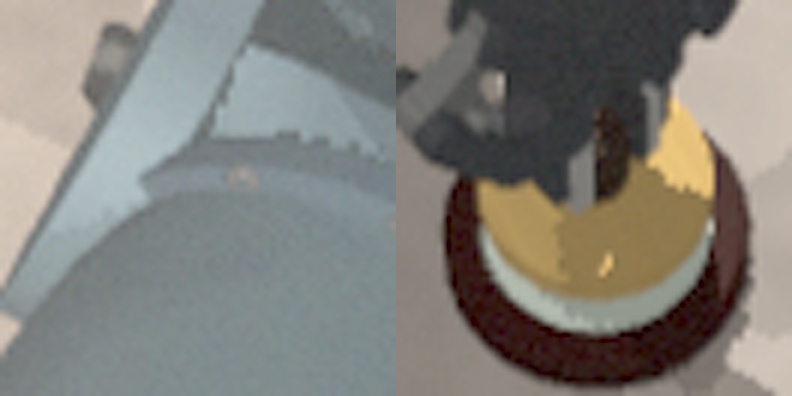

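Call:
move_arm(motion=[[[0,0,0.08],[0,0,0],0],[[0,0,0.16],[0,0,0],0],[[0,0,0.2],[0,0,0],0],[[0,0,0.24],[0,0,0],0],[[0,0,0.24],[0,0,0],0]])

```text
time_s: 11.72
eef_pos: [0.6447, -0.214, 0.0191]
eef_rot: [-0.0, 0.158, 0.987, 0.0]
wrist_force: [0.1, 0.3, -1.5]
opening: 0.205
```

Call:
move_arm(motion=[[[0,0,0.03],[0,0,0],0],[[0,0,0.03],[0,0,0],0],[[0,0,0.06],[0,0,0],0],[[0,0,0.06],[0,0,0],0]])

```text
time_s: 12.22
eef_pos: [0.6448, -0.214, 0.0157]
eef_rot: [-0.0, 0.158, 0.987, 0.0]
wrist_force: [0.2, -0.1, -3.0]
opening: 0.207
```

Call:
move_arm(motion=[[[0,0,0.02],[0,0,0],0],[[0,0,0.04],[0,0,0],0],[[0,0,0.04],[0,0,0],0]])

```text
time_s: 12.6
eef_pos: [0.645, -0.2141, 0.0154]
eef_rot: [-0.0, 0.158, 0.987, -0.0]
wrist_force: [-5.6, 2.3, 10.2]
opening: 0.204
```

Call:
move_arm(motion=[[[0,0,0.01],[0,0,0],40],[[0,0,0.01],[0,0,0],60],[[0,0,0.01],[0,0,0],60],[[0,0,0.01],[0,0,0],60],[[0,0,-0.3],[0,0,0],60],[[0,0,-0.9],[0,0,0],60],[[0,0,-1.6],[0,0,0],60],[[0,0,-2.0],[0,0,0],60],[[0,0,-2.0],[0,0,0],60]])

```text
time_s: 13.72
eef_pos: [0.6469, -0.2151, 0.1378]
eef_rot: [0.003, 0.158, 0.987, -0.001]
wrist_force: [-0.1, 0.6, 0.2]
opening: 0.601
```

```bash
python3 nav.py .544,-.413,.132,-100.9 .544,-.413,.132,79.1
python3 - <<'E'
from fit import *
ims={"scene":viewer.camera("scene")}
print(fit(ims,"round_weight",.645,-.214,[0],.014)[:2])
E
```

```text
t 13.72 p [ 0.6469 -0.2151  0.1378] jaw 71.85 q6 -1.7487192144354304 op 0.601 F [-0.1133  0.5787  0.2112]
.544,-.413,.132,-100.9 shift [ 0.604 -3.669  0.097] turn [ 0.073  0.018 21.594] rows 17.0
.544,-.413,.132,79.1 shift [ 0.604 -3.669  0.097] turn [-0.012  0.048 -0.906] rows 4.0
(array([ 0.6441, -0.2125,  0.103 ]), np.float64(0.03135284477971748))
```

Call:
move_arm(motion=[[[0.6,-3.65,0],[0,0,-0.9],60],[[0.6,-3.65,0],[0,0,-0.9],60],[[0.6,-3.65,0],[0,0,-0.9],60],[[0.6,-3.65,0],[0,0,-0.9],60],[[0.6,-3.65,0.7],[0,0,-0.9],60],[[0.6,-3.65,1.4],[0,0,-0.9],60],[[0.6,-3.65,1.4],[0,0,-0.9],60],[[0.6,-3.65,1.4],[0,0,-0.9],60]])

```text
time_s: 14.78
eef_pos: [0.5427, -0.411, 0.05]
eef_rot: [0.0, 0.095, 0.995, -0.0]
wrist_force: [-0.0, -0.3, 0.6]
opening: 0.597
```

```bash
python3 nav.py .5443,-.4135,.006,79.1
```

```text
t 14.78 p [ 0.5427 -0.411   0.05  ] jaw 79.06 q6 -2.2019156709927077 op 0.597 F [-0.049  -0.2885  0.5558]
.5443,-.4135,.006,79.1 shift [-0.033 -0.036  0.733] turn [-0.     0.001 -0.005] rows 1.0
```

Call:
move_arm(motion=[[[-0.033,-0.036,0.3],[0,0,0],60],[[-0.033,-0.036,0.6],[0,0,0],60],[[-0.033,-0.036,0.766],[0,0,0],60],[[-0.033,-0.036,0.766],[0,0,0],60],[[-0.033,-0.036,0.766],[0,0,0],0],[[-0.033,-0.036,0.766],[0,0,0],0],[[-0.033,-0.036,0.766],[0,0,0],0],[[-0.033,-0.036,0.766],[0,0,0],0],[[-0.033,-0.036,0.766],[0,0,0],0],[[-0.033,-0.036,0.766],[0,0,0],0]])

```text
time_s: 16.02
eef_pos: [0.5445, -0.4138, 0.0044]
eef_rot: [0.001, 0.095, 0.995, -0.0]
wrist_force: [-0.8, 0.7, 5.7]
opening: 0.144
```

Call:
move_arm(motion=[[[0,0,-0.1],[0,0,0],0],[[0,0,-0.3],[0,0,0],0],[[0,0,-0.8],[0,0,0],0],[[0,0,-1.4],[0,0,0],0],[[0,0,-1.9],[0,0,0],0],[[0,0,-2.0],[0,0,0],0],[[0,0,-2.0],[0,0,0],0]])

```text
time_s: 16.9
eef_pos: [0.5438, -0.4133, 0.1232]
eef_rot: [-0.0, 0.095, 0.995, 0.0]
wrist_force: [-0.3, 0.3, -1.8]
opening: 0.144
```

```bash
python3 nav.py .4292,.2476,.124,163.6
```

```text
t 16.9 p [ 0.5438 -0.4133  0.1232] jaw 79.05 q6 -2.20277175086533 op 0.144 F [-0.3095  0.3083 -1.7541]
.4292,.2476,.124,163.6 shift [ 3.968 10.451 -0.011] turn [  0.002  -0.    -10.569] rows 11.0
```

Call:
move_arm(motion=[[[0.1,0.3,0],[0,0,-0.3],0],[[0.3,0.8,0],[0,0,-0.8],0],[[0.5,1.4,0],[0,0,-1.4],0],[[0.8,2.1,0],[0,0,-2.1],0],[[1.05,2.8,0],[0,0,-2.8],0],[[1.3,3.5,0],[0,0,-3.5],0],[[1.6,4.2,0],[0,0,-4.2],0],[[1.85,4.9,0],[0,0,-4.9],0],[[2.1,5.5,0],[0,0,-5.5],0],[[2.2,5.8,0],[0,0,-5.8],0]])

```text
time_s: 18.15
eef_pos: [0.4787, -0.0445, 0.1218]
eef_rot: [-0.001, -0.306, 0.952, 0.001]
wrist_force: [0.1, -0.1, -1.0]
opening: 0.143
```

```bash
python3 nav.py .4292,.2476,.124,163.6
```

```text
t 18.15 p [ 0.4787 -0.0445  0.1218] jaw 125.63 q6 -2.5330686499053865 op 0.143 F [ 0.0782 -0.1075 -1.0141]
.4292,.2476,.124,163.6 shift [-2.166  4.438 -0.027] turn [ 0.025 -0.006 -4.746] rows 5.0
```

Call:
move_arm(motion=[[[-0.25,0.5,0],[0,0,-0.5],0],[[-0.6,1.2,0],[0,0,-1.3],0],[[-0.95,1.9,0],[0,0,-2.1],0],[[-1.3,2.6,0],[0,0,-2.9],0],[[-1.6,3.3,0],[0,0,-3.6],0],[[-1.9,3.9,0],[0,0,-4.3],0],[[-2.1,4.3,0],[0,0,-4.75],0],[[-2.15,4.43,0],[0,0,-4.75],0],[[-2.15,4.43,0],[0,0,-4.75],0]])

```text
time_s: 19.27
eef_pos: [0.4312, 0.2443, 0.1228]
eef_rot: [-0.001, -0.598, 0.802, 0.0]
wrist_force: [-0.1, -0.6, -1.3]
opening: 0.138
```

```bash
python3 nav.py .4292,.2476,.022,163.6
```

```text
t 19.27 p [0.4312 0.2443 0.1228] jaw 163.42 q6 -2.57620870288699 op 0.138 F [-0.0507 -0.6274 -1.2775]
.4292,.2476,.022,163.6 shift [-0.044  0.046  1.681] turn [ 0.006 -0.007 -0.022] rows 2.0
```

Call:
move_arm(motion=[[[0,0,0.4],[0,0,0],0],[[0,0,0.9],[0,0,0],0],[[0,0,1.3],[0,0,0],0],[[0,0,1.5],[0,0,0],0],[[0,0,1.5],[0,0,0],0],[[0,0,1.5],[0,0,0],0]])

```text
time_s: 20.02
eef_pos: [0.4324, 0.2446, 0.0345]
eef_rot: [0.001, -0.598, 0.802, -0.0]
wrist_force: [-0.3, 0.4, -0.5]
opening: 0.142
```

```bash
python3 nav.py .4292,.2476,.021,163.6
```

```text
t 20.02 p [0.4324 0.2446 0.0345] jaw 163.42 q6 -2.576657108776488 op 0.142 F [-0.3377  0.4004 -0.5025]
.4292,.2476,.021,163.6 shift [-0.032  0.066  0.224] turn [-0.01   0.006 -0.023] rows 1.0
```

Call:
move_arm(motion=[[[-0.032,0.066,0.1],[0,0,0],0],[[-0.032,0.066,0.2],[0,0,0],0],[[-0.032,0.066,0.224],[0,0,0],0],[[-0.032,0.066,0.24],[0,0,0],0],[[-0.032,0.066,0.26],[0,0,0],0],[[-0.032,0.066,0.26],[0,0,0],0]])

```text
time_s: 20.78
eef_pos: [0.4283, 0.2477, 0.0184]
eef_rot: [-0.0, -0.598, 0.801, -0.0]
wrist_force: [-3.4, -0.9, 4.3]
opening: 0.14
```

Call:
move_arm(motion=[[[0,0,0.01],[0,0,0],40],[[0,0,0.01],[0,0,0],60],[[0,0,0.01],[0,0,0],60],[[0,0,0.01],[0,0,0],60],[[0,0,-0.3],[0,0,0],60],[[0,0,-0.9],[0,0,0],60],[[0,0,-1.6],[0,0,0],60],[[0,0,-2.0],[0,0,0],60],[[0,0,-2.0],[0,0,0],60]])

```text
time_s: 21.9
eef_pos: [0.4298, 0.2481, 0.14]
eef_rot: [0.002, -0.598, 0.801, -0.001]
wrist_force: [0.5, -0.7, 0.0]
opening: 0.601
```

```bash
python3 nav.py .4877,-.1095,.132,182
python3 - <<'E'
from fit import *
ims={"scene":viewer.camera("scene"),"top":viewer.camera("top")}
for c in ims: print(c,fit({c:ims[c]},"oval_weight",.429,.2476,[1.28],.014)[:2])
print(fit({"scene":ims["scene"]},"blossom_weight",.4877,-.1095,[1.6])[:2])
E
```

```text
t 21.9 p [0.4298 0.2481 0.14  ] jaw 163.45 q6 -2.568864188480461 op 0.601 F [ 0.5129 -0.718   0.0404]
.4877,-.1095,.132,182 shift [ 5.439 -2.622  0.129] turn [-0.031  0.014 -2.318] rows 6.0
scene (array([0.4268, 0.2499, 1.2916]), np.float64(0.0416773613963039))
top (array([0.4275, 0.2485, 1.2755]), np.float64(0.03222074880794515))
(array([ 0.4873, -0.1084,  1.6266]), np.float64(0.061262817864252715))
```

Call:
move_arm(motion=[[[0.9,-0.4,0],[0,0,1.3],60],[[1.8,-0.8,0],[0,0,2.6],60],[[2.7,-1.3,0],[0,0,3.9],60],[[3.5,-1.7,0],[0,0,5.2],60],[[4.2,-2.1,0],[0,0,6.5],60],[[5.0,-2.4,0],[0,0,7.8],60],[[5.44,-2.62,0],[0,0,9.1],60],[[5.44,-2.62,0],[0,0,10.4],60],[[5.44,-2.62,0],[0,0,11.7],60],[[5.44,-2.62,0],[0,0,13],60]])

```text
time_s: 23.25
eef_pos: [0.4846, -0.1097, 0.1358]
eef_rot: [-0.002, 0.267, 0.964, 0.0]
wrist_force: [-0.5, 0.0, 0.4]
opening: 0.597
```

Call:
move_arm(motion=[[[0,0,0],[0,0,1.3],60],[[0,0,0],[0,0,2.6],60],[[0,0,0],[0,0,3.9],60],[[0,0,0.4],[0,0,5.2],60],[[0,0,0.9],[0,0,6.5],60],[[0,0,1.2],[0,0,7.2],60],[[0,0,1.2],[0,0,7.2],60],[[0,0,1.2],[0,0,7.2],60]])

```text
time_s: 24.25
eef_pos: [0.4858, -0.11, 0.0657]
eef_rot: [-0.0, 0.695, 0.719, -0.0]
wrist_force: [-0.1, -0.3, -0.3]
opening: 0.598
```

```bash
python3 nav.py .4877,-.1093,.004,2.4
```

```text
t 24.25 p [ 0.4858 -0.11    0.0657] jaw 1.96 q6 -0.4955892286416437 op 0.598 F [-0.145  -0.2799 -0.2847]
.4877,-.1093,.004,2.4 shift [0.01  0.033 1.029] turn [-0.004 -0.002 -0.055] rows 1.0
```

Call:
move_arm(motion=[[[0.01,0.033,0.4],[0,0,0],60],[[0.01,0.033,0.8],[0,0,0],60],[[0.01,0.033,1.0],[0,0,0],60],[[0.01,0.033,1.02],[0,0,0],60],[[0.01,0.033,1.02],[0,0,0],0],[[0.01,0.033,1.02],[0,0,0],0],[[0.01,0.033,1.02],[0,0,0],0],[[0.01,0.033,1.02],[0,0,0],0],[[0.01,0.033,1.02],[0,0,0],0],[[0.01,0.033,1.02],[0,0,0],0]])

```text
time_s: 25.5
eef_pos: [0.4886, -0.1097, 0.0059]
eef_rot: [0.001, 0.696, 0.718, 0.0]
wrist_force: [-1.0, 0.2, 6.0]
opening: 0.143
```

Call:
move_arm(motion=[[[0,0,-0.1],[0,0,0],0],[[0,0,-0.3],[0,0,0],0],[[0,0,-0.7],[0,0,0],0],[[0,0,-1.0],[0,0,0],0],[[0,0,-1.2],[0,0,0],0],[[0,0,-1.2],[0,0,0],0]])

```text
time_s: 26.25
eef_pos: [0.4886, -0.1097, 0.0778]
eef_rot: [0.001, 0.696, 0.718, 0.0]
wrist_force: [0.0, -0.2, -2.6]
opening: 0.145
```

```bash
python3 nav.py .4714,.0878,.078,28.9
```

```text
t 26.25 p [ 0.4886 -0.1097  0.0778] jaw 1.85 q6 -0.4906671579408044 op 0.145 F [ 0.0162 -0.2353 -2.6498]
.4714,.0878,.078,28.9 shift [ 3.3   -0.18  -0.007] turn [ 0.012  0.011 -3.381] rows 4.0
```

Call:
move_arm(motion=[[[0.3,-0.02,0],[0,0,-0.4],0],[[0.9,-0.05,0],[0,0,-1.0],0],[[1.6,-0.09,0],[0,0,-1.7],0],[[2.3,-0.13,0],[0,0,-2.4],0],[[2.9,-0.16,0],[0,0,-3.0],0],[[3.2,-0.175,0],[0,0,-3.3],0],[[3.3,-0.18,0],[0,0,-3.38],0],[[3.3,-0.18,0.3],[0,0,-3.38],0],[[3.3,-0.18,0.6],[0,0,-3.38],0],[[3.3,-0.18,0.7],[0,0,-3.38],0]])

```text
time_s: 27.5
eef_pos: [0.4693, 0.088, 0.0333]
eef_rot: [-0.001, 0.508, 0.861, -0.001]
wrist_force: [0.5, 0.0, -2.5]
opening: 0.139
```

Call:
move_arm(motion=[[[0,0,0],[0,0,0],0],[[0,0,0],[0,0,0],0]])

```text
time_s: 27.75
eef_pos: [0.4712, 0.088, 0.0353]
eef_rot: [0.0, 0.508, 0.861, 0.0]
wrist_force: [-0.3, -0.3, -2.5]
opening: 0.141
```

```bash
python3 nav.py .4714,.0878,.0195,28.9
```

```text
t 27.75 p [0.4712 0.088  0.0353] jaw 28.88 q6 -0.5676090384203297 op 0.141 F [-0.3031 -0.3014 -2.5312]
.4714,.0878,.0195,28.9 shift [-0.004  0.001  0.263] turn [ 0.006  0.004 -0.003] rows 1.0
```

Call:
move_arm(motion=[[[0,0,0.1],[0,0,0],0],[[0,0,0.2],[0,0,0],0],[[0,0,0.23],[0,0,0],0],[[0,0,0.25],[0,0,0],0],[[0,0,0.27],[0,0,0],0],[[0,0,0.27],[0,0,0],0]])

```text
time_s: 28.5
eef_pos: [0.4703, 0.0882, 0.0198]
eef_rot: [-0.001, 0.508, 0.861, -0.0]
wrist_force: [-7.8, -0.0, 14.6]
opening: 0.142
```

Call:
move_arm(motion=[[[0,0,-0.01],[0,0,0],40],[[0,0,-0.01],[0,0,0],60],[[0,0,-0.01],[0,0,0],60],[[0,0,-0.01],[0,0,0],60],[[0,0,-0.3],[0,0,0],60],[[0,0,-0.9],[0,0,0],60],[[0,0,-1.6],[0,0,0],60],[[0,0,-2.0],[0,0,0],60],[[0,0,-2.0],[0,0,0],60]])

```text
time_s: 29.62
eef_pos: [0.4723, 0.0881, 0.1404]
eef_rot: [0.002, 0.508, 0.861, 0.001]
wrist_force: [0.8, 0.5, -0.0]
opening: 0.6
```

```bash
python3 nav.py .4066,-.2635,.14,39.5
python3 - <<'E'
from fit import *
ims={"scene":viewer.camera("scene"),"top":viewer.camera("top")}
for c in ims: print(c,fit({c:ims[c]},"blossom_weight",.4714,.0878,[2.07],.014)[:2])
for c in ims: print(c,fit({c:ims[c]},"ring_weight",.4066,-.2635,[2.26])[:2])
for c in ims: print(c,[fit({c:ims[c]},"ring_lid",.637,.227,[a])[:2] for a in(.6,.8,1)])
E
```

```text
t 29.62 p [0.4723 0.0881 0.1404] jaw 28.89 q6 -0.5675326530236176 op 0.6 F [ 0.7653  0.5317 -0.0009]
.4066,-.2635,.14,39.5 shift [-4.601 -3.79   0.004] turn [ 0.026  0.02  -1.326] rows 6.0
scene (array([0.469 , 0.0904, 2.0996]), np.float64(0.04056466387936299))
top (array([ 0.4881, -0.0368,  4.0854]), np.float64(0.0))
scene (array([ 0.4061, -0.2625,  2.2355]), np.float64(0.19168824090475542))
top (array([ 0.4073, -0.2634,  2.3623]), np.float64(0.24504971175536802))
scene [(array([0.6373, 0.2276, 0.7992]), np.float64(0.13183306280778012)), (array([0.6374, 0.2276, 1.0627]), np.float64(0.13125533027043385)), (array([0.6371, 0.2275, 1.0788]), np.float64(0.13054004236705274))]
top [(array([0.6365, 0.2262, 0.7218]), np.float64(0.30854303574290753)), (array([0.6371, 0.2265, 0.8147]), np.float64(0.3087907444374827)), (array([0.6369, 0.2264, 0.7457]), np.float64(0.30825161374928967))]
```

Run:
```python
from fit import *
import fit as F
F.S=16
rows=[]
for c in C:
    im=cv2.imread(f"pics/{c}0.png"); T=[]
    for a in (None,38,46,54):
        q,u0,v0=crop(im,c,.6372,.227,.02,6); q=np.clip(q.astype(float)**.6*255**.4,0,255).astype(np.uint8)
        if a is not None:
            t=np.radians(a);R=np.array([[np.cos(t),-np.sin(t)],[np.sin(t),np.cos(t)]])
            for z in(.014,.028):
                p=np.c_[rect(.02,.01)@R.T+[.6372,.227],np.full(4,z)]
                cv2.polylines(q,[tr(proj(c,p),u0,v0)],True,(255,0,255) if z>.02 else (255,255,0),1)
        T.append(q)
    rows.append(np.hstack(T))
cv2.imwrite("pics/stem.png",np.vstack(rows))
```

```text
(no output)
```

View pics/stem.png

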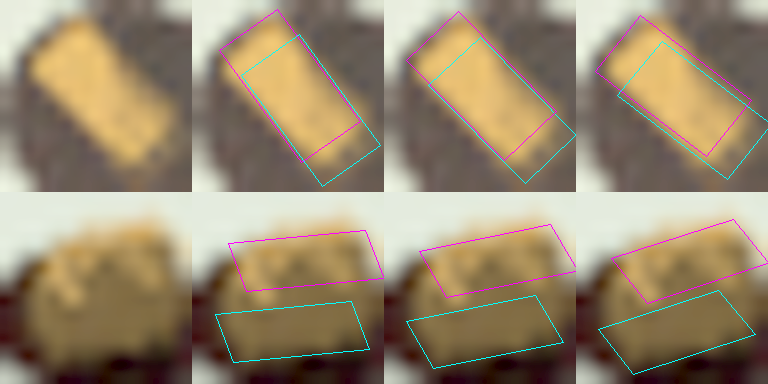

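Call:
move_arm(motion=[[[-0.8,-0.65,0],[0,0,-0.3],75],[[-1.6,-1.3,0],[0,0,-0.6],75],[[-2.4,-2.0,0],[0,0,-0.9],75],[[-3.2,-2.6,0],[0,0,-1.2],75],[[-4.0,-3.3,0],[0,0,-1.39],75],[[-4.6,-3.79,0.2],[0,0,-1.39],75],[[-4.6,-3.79,0.8],[0,0,-1.39],75],[[-4.6,-3.79,1.4],[0,0,-1.39],75],[[-4.6,-3.79,1.4],[0,0,-1.39],75],[[-4.6,-3.79,1.4],[0,0,-1.39],75]])

```text
time_s: 30.98
eef_pos: [0.405, -0.2632, 0.0547]
eef_rot: [-0.0, 0.422, 0.906, 0.0]
wrist_force: [1.2, 0.3, 0.6]
opening: 0.749
```

```bash
python3 nav.py .4067,-.2632,.003,40
```

```text
t 30.98 p [ 0.405  -0.2632  0.0547] jaw 40.02 q6 -1.5212495486904731 op 0.749 F [1.1826 0.3129 0.6153]
.4067,-.2632,.003,40 shift [-0.019  0.022  0.861] turn [-0.    -0.004  0.003] rows 1.0
```

Call:
move_arm(motion=[[[-0.019,0.022,0.3],[0,0,0],75],[[-0.019,0.022,0.6],[0,0,0],75],[[-0.019,0.022,0.8],[0,0,0],75],[[-0.019,0.022,0.86],[0,0,0],75],[[-0.019,0.022,0.86],[0,0,0],0],[[-0.019,0.022,0.86],[0,0,0],0],[[-0.019,0.022,0.86],[0,0,0],0],[[-0.019,0.022,0.86],[0,0,0],0],[[-0.019,0.022,0.86],[0,0,0],0],[[-0.019,0.022,0.86],[0,0,0],0]])

```text
time_s: 32.22
eef_pos: [0.4072, -0.264, 0.0039]
eef_rot: [0.001, 0.423, 0.906, -0.0]
wrist_force: [-1.7, 0.7, 6.8]
opening: 0.378
```

Call:
move_arm(motion=[[[0,0,-0.1],[0,0,0],0],[[0,0,-0.3],[0,0,0],0],[[0,0,-0.8],[0,0,0],0],[[0,0,-1.4],[0,0,0],0],[[0,0,-1.9],[0,0,0],0],[[0,0,-2.1],[0,0,0],0],[[0,0,-2.1],[0,0,0],0],[[0,0,-2.1],[0,0,0],0]])

```text
time_s: 33.22
eef_pos: [0.4059, -0.2626, 0.1276]
eef_rot: [-0.001, 0.423, 0.906, 0.0]
wrist_force: [-0.1, 0.4, -3.2]
opening: 0.379
```

```bash
python3 nav.py .6372,.227,.13,135 .6372,.227,.13,87.5
```

```text
t 33.23 p [ 0.4059 -0.2626  0.1276] jaw 40.0 q6 -1.518550888630562 op 0.379 F [-0.1455  0.3752 -3.1664]
.6372,.227,.13,135 shift [ 3.772  8.198 -0.032] turn [  0.014  -0.014 -11.874] rows 9.0
.6372,.227,.13,87.5 shift [ 3.772  8.198 -0.032] turn [ 0.006 -0.017 -5.937] rows 9.0
```

Call:
move_arm(motion=[[[0.1,0.25,0],[0,0,-0.3],0],[[0.3,0.65,0],[0,0,-0.9],0],[[0.55,1.15,0],[0,0,-1.6],0],[[0.8,1.7,0],[0,0,-2.4],0],[[1.05,2.25,0],[0,0,-3.2],0],[[1.3,2.8,0],[0,0,-4.0],0],[[1.55,3.35,0],[0,0,-4.8],0],[[1.8,3.9,0],[0,0,-5.6],0],[[2.0,4.35,0],[0,0,-6.3],0],[[2.1,4.6,0],[0,0,-6.7],0]])

```text
time_s: 34.48
eef_pos: [0.5367, 0.0129, 0.1279]
eef_rot: [-0.001, -0.034, 0.999, 0.0]
wrist_force: [0.0, -0.2, -3.9]
opening: 0.376
```

```bash
python3 nav.py .6372,.227,.128,135
```

```text
t 34.48 p [0.5367 0.0129 0.1279] jaw 93.9 q6 -1.836369098007012 op 0.376 F [ 0.0127 -0.2202 -3.8523]
.6372,.227,.128,135 shift [-1.913  3.447 -0.002] turn [ 0.01  -0.011 -5.138] rows 4.0
```

Call:
move_arm(motion=[[[-0.2,0.35,0],[0,0,-0.5],0],[[-0.5,0.9,0],[0,0,-1.3],0],[[-0.85,1.5,0],[0,0,-2.2],0],[[-1.2,2.1,0],[0,0,-3.1],0],[[-1.5,2.7,0],[0,0,-4.0],0],[[-1.75,3.15,0],[0,0,-4.7],0],[[-1.88,3.38,0],[0,0,-5.1],0],[[-1.9,3.43,0.4],[0,0,-5.14],0],[[-1.9,3.43,0.8],[0,0,-5.14],0],[[-1.9,3.43,0.8],[0,0,-5.14],0]])

```text
time_s: 35.72
eef_pos: [0.6354, 0.2221, 0.0778]
eef_rot: [-0.003, -0.38, 0.925, 0.001]
wrist_force: [-0.3, -0.7, -4.0]
opening: 0.382
```

Call:
move_arm(motion=[[[0,0,0],[0,0,0],0],[[0,0,0],[0,0,0],0]])

```text
time_s: 35.98
eef_pos: [0.6389, 0.223, 0.0826]
eef_rot: [0.001, -0.38, 0.925, -0.0]
wrist_force: [0.4, -0.1, -3.9]
opening: 0.379
```

```bash
python3 nav.py .6372,.227,.05,135
python3 - <<'E'
from fit import *
im=viewer.camera("scene"); p=monitor.get_obs()["eef_pos"]; cv2.imwrite("pics/sc_ring.png",im)
print(fit({"scene":im},"ring_weight",p[0],p[1],[3.92],p[2]-.0039)[:2])
q,u0,v0=crop(im,"scene",p[0],p[1],p[2],35)
q=np.clip(q.astype(float)**.6*255**.4,0,255).astype(np.uint8); q2=q.copy()
for h,k in hulls("scene","ring_weight",p[0],p[1],np.radians(45),p[2]-.0039): cv2.polylines(q2,[tr(h,u0,v0)],True,(255,0,255),1)
for h,k in hulls("scene","ring_lid",.6372,.227,np.radians(45)): cv2.polylines(q2,[tr(h,u0,v0)],True,(255,255,0),1)
cv2.imwrite("pics/r1.png",cv2.resize(np.hstack([q,q2]),None,fx=.95,fy=.95))
E
```

```text
t 35.98 p [0.6389 0.223  0.0826] jaw 134.7 q6 -2.1901270605444716 op 0.379 F [ 0.402  -0.1305 -3.9099]
.6372,.227,.05,135 shift [-0.025  0.068  0.543] turn [-0.01   0.014 -0.037] rows 1.0
(array([0.6373, 0.2276, 3.9023]), np.float64(0.07599237096197402))
```

View pics/r1.png

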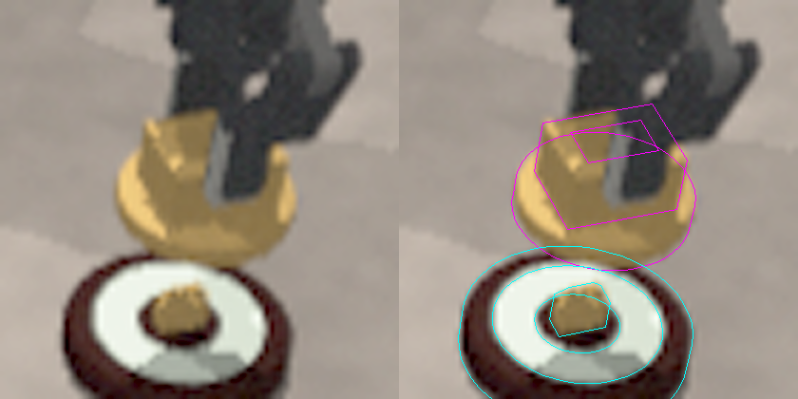

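Call:
move_arm(motion=[[[-0.025,0.063,0.2],[0,0,-0.04],0],[[-0.025,0.063,0.45],[0,0,-0.04],0],[[-0.025,0.063,0.62],[0,0,-0.04],0],[[-0.025,0.063,0.62],[0,0,-0.04],0],[[-0.025,0.063,0.62],[0,0,-0.04],0]])

```text
time_s: 36.65
eef_pos: [0.6365, 0.2269, 0.0438]
eef_rot: [0.0, -0.383, 0.924, -0.0]
wrist_force: [0.1, 0.4, -3.2]
opening: 0.382
```

```bash
python3 nav.py .637,.2265,.028,135
```

```text
t 36.65 p [0.6365 0.2269 0.0438] jaw 135.05 q6 -2.189766671966456 op 0.382 F [ 0.1024  0.4242 -3.1527]
.637,.2265,.028,135 shift [-0.001 -0.01   0.263] turn [-0.001  0.001  0.006] rows 1.0
```

Call:
move_arm(motion=[[[0,-0.01,0.05],[0,0,0],0],[[0,-0.01,0.1],[0,0,0],0],[[0,-0.01,0.15],[0,0,0],0],[[0,-0.01,0.2],[0,0,0],0],[[0,-0.01,0.25],[0,0,0],0],[[0,-0.01,0.25],[0,0,0],0]])

```text
time_s: 37.4
eef_pos: [0.6364, 0.2264, 0.0283]
eef_rot: [-0.0, -0.383, 0.924, 0.0]
wrist_force: [-0.5, 0.0, -2.7]
opening: 0.381
```

Call:
move_arm(motion=[[[0,0,0.05],[0,0,0],0],[[0,0,0.1],[0,0,0],0],[[0,0,0.14],[0,0,0],0],[[0,0,0.16],[0,0,0],0],[[0,0,0.17],[0,0,0],0],[[0,0,0.17],[0,0,0],0]])

```text
time_s: 38.15
eef_pos: [0.6367, 0.2265, 0.0185]
eef_rot: [-0.0, -0.383, 0.924, 0.0]
wrist_force: [0.5, -0.1, -4.1]
opening: 0.375
```

Call:
move_arm(motion=[[[0,0,0.02],[0,0,0],0],[[0,0,0.03],[0,0,0],0],[[0,0,0.03],[0,0,0],0]])

```text
time_s: 38.52
eef_pos: [0.637, 0.2265, 0.018]
eef_rot: [0.0, -0.383, 0.924, -0.0]
wrist_force: [-3.7, -0.7, 5.7]
opening: 0.381
```

Call:
move_arm(motion=[[[0,0,0],[0,0,0],55],[[0,0,0],[0,0,0],75],[[0,0,0],[0,0,0],75],[[0,0,0],[0,0,0],75],[[0,0,-0.3],[0,0,0],75],[[0,0,-0.9],[0,0,0],75],[[0,0,-1.6],[0,0,0],75],[[0,0,-2.2],[0,0,0],75],[[0,0,-2.8],[0,0,0],75],[[0,0,-2.8],[0,0,0],75]])

```text
time_s: 39.78
eef_pos: [0.6394, 0.227, 0.1907]
eef_rot: [0.004, -0.383, 0.924, -0.001]
wrist_force: [0.6, -0.5, 0.2]
opening: 0.751
```

```bash
python3 nav.py .25,.5,.22,135
```

```text
t 39.77 p [0.6394 0.227  0.1907] jaw 135.06 q6 -2.190499183964829 op 0.751 F [ 0.5612 -0.4953  0.2353]
.25,.5,.22,135 shift [ 1.361  7.805 -0.54 ] turn [-0.038  0.054  0.007] rows 8.0
```

Call:
move_arm(motion=[[[1.3,7.8,-0.5],[0,0,0],75],[[1.3,7.8,-0.5],[0,0,0],75],[[1.3,7.8,-0.5],[0,0,0],75],[[1.3,7.8,-0.5],[0,0,0],75],[[1.3,7.8,-0.5],[0,0,0],75],[[1.3,7.8,-0.5],[0,0,0],75],[[1.3,7.8,-0.5],[0,0,0],75],[[1.3,7.8,-0.5],[0,0,0],75],[[1.3,7.8,-0.5],[0,0,0],75],[[1.3,7.8,-0.5],[0,0,0],75]])

```text
time_s: 41.02
eef_pos: [0.2505, 0.5014, 0.2143]
eef_rot: [-0.0, -0.383, 0.924, -0.0]
wrist_force: [-0.3, -0.8, -0.5]
opening: 0.752
```

Run:
```python
from fit import *
ims={c:viewer.camera(c) for c in C}
L={"round_weight":(.645,-.214,0),"oval_weight":(.429,.2476,73.6),"blossom_weight":(.4714,.0878,118.9),"ring_weight":(.6372,.227,45)}
T=[]
for n,(x,y,a) in L.items():
    col=[]
    for c in ims:
        p,f,pics=fit({c:ims[c]},n,x,y,[np.radians(a)],.014); col.append(cv2.resize(pics[0][60:300,60:300],(200,200)))
        print(n,c,np.round((p[:2]-[x,y])*1e3,1),"mm",round(np.degrees(p[2])-a,1),"deg",round(f,3))
    T.append(np.vstack(col))
cv2.imwrite("pics/end.png",np.hstack(T)); cv2.imwrite("pics/endtop.png",ims["top"])
for c in ims:
    for n in("canister","paddle"):
        r=spotter.outline_of(c,n)[0]; v,u=np.nonzero(r["region"]); print(c,n,round(u.mean(),1),round(v.mean(),1))
print(monitor.get_obs()["eef_pos"],monitor.get_obs()["dq"])
```

```text
round_weight top [-0.2 -0.8] mm 10.3 deg 0.043
round_weight scene [-1.2  1.2] mm 6.1 deg 0.029
oval_weight top [-1.1  0.7] mm 0.6 deg 0.031
oval_weight scene [-1.7  3. ] mm 2.4 deg 0.02
blossom_weight top [-1.5  0.4] mm 0.2 deg 0.032
blossom_weight scene [-1.6  2.6] mm 0.2 deg 0.032
ring_weight top [-0.   0.2] mm -2.5 deg 0.092
ring_weight scene [-1.   1.6] mm -2.1 deg 0.095Traceback (most recent call last):
  File "<stdin>", line 14, in <module>
IndexError: list index out of range
```

View pics/end.png

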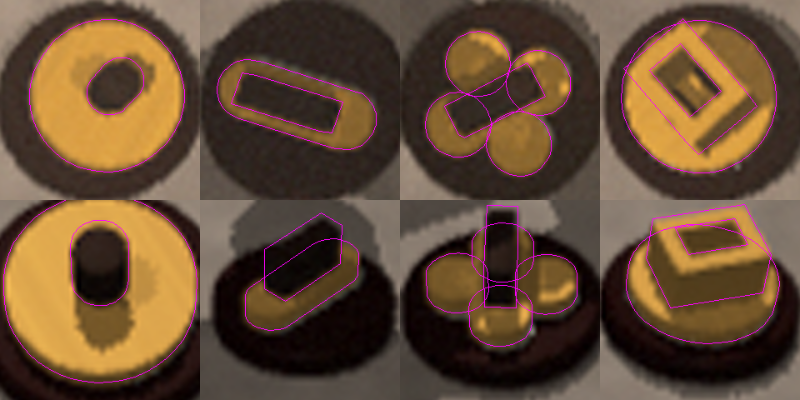

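```bash
python3 -c "
from bench import workorder; print(workorder.hand_in())"
```

```text
the job is handed in; nothing more can be done
None
```

All four weights are set on their matching lids, released, and the job is handed in at about 41 s of the 109 s allowed. No verdict was reported.

**Final checks:** I fitted each weight's shape in both cameras after the arm had moved clear.

| Weight | Off centre (top / scene camera) | Turn error |
|---|---|---|
| Round | 0.8 / 1.7 mm | any angle fits |
| Oval | 1.3 / 3.4 mm | up to 2.4° |
| Blossom | 1.6 / 3.1 mm | 0.2° |
| Ring | 0.2 / 1.9 mm | about 2.5° |

- **Standing flat:** each weight's outline matched one standing flat at lid-top height. The force rise on setting down came where expected for each one.
- **Ring weight:** its slot passed over the stem without contact, and the stem shows inside the slot.

**What went wrong or disagreed:**
- **First grasp missed:** the fingertips stood clearly higher than the tool description implied (by the pictures, roughly 20 mm). I gripped about 18 mm lower for all four, and nothing was moved or dropped.
- **Camera difference:** the scene camera read about 2 mm further toward +y than the top camera, well inside the 10 mm tolerance.
- **Stem angle:** the fits ranged from about 41° to 61°. I used 45° after comparing outlines on the top picture.
- **Canister and paddle not re-measured:** the network did not find one of them in the last picture, so that check failed and I did not repeat it. The arm and loads kept away from both, or passed well above them.

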